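# Brush out two shaft bushings

### The arm

A 6-joint arm with a two-finger parallel gripper is mounted at the origin on the work surface. World frame = base frame: x ahead of the robot, y to its left, z up, the work surface at z = 0. Lengths are in m, angles in degrees, forces in N, time in s.
With the tool pointing down it reaches from about 0.4 to 0.825 m from the base axis. Payload 7 kg.
Tool frame: the origin (TCP) lies on the centre line of the jaws, within the pads' length; the fingertips stand 25 mm ahead of it and the grasp point (between the pads) lies 6 mm ahead of it (tips_ahead is the distance from the TCP to the fingertips, in m); z points along the fingers, y is the line along which they close (so a half turn about z gives the same grasp; the last joint's range is limited). The gripper opens to 88 mm and grips with 3 to 60 N. Pads are 19 mm wide; open, the fingers measure 130 mm over their backs; the gripper's body (78 mm by 193 mm) begins 47 mm behind the grasp point.
Start: joints at [-46.69, 20.546, 0.682, 0, -70.136, -16.507], TCP at [0.304, -0.602, 0.252] pointing down, gripper open.
Joint ranges: [-176.03, 176.03], [-82.01, 121.73], [-58.28, 71.71], [-173.87, 95.51], [-174.79, -0.11], [-173.66, 173.66]. Speed limits (degrees/s): [136.94, 136.94, 172.46, 180, 180, 180].

### API

Orientations are given as a 3x3 rotation matrix whose columns are the frame's x, y, z axes.
In Python, from bench import * gives the robot as it stands. The module is installed in compiled form; this text tells all that it offers.
- The arm moves only by the shell command python3 -m crank 'ROWS'. ROWS is JSON, a list of rows, each a list of 7 numbers: the closure, from 0 (fully open) to 1 (shut), then the shift along the tool's x, y, z each as a share of 0.25 m, from -1 to 1, then the turn, a rotation vector about the tool's x, y, z each as a share of 360 degrees, from -1 to 1. In form: [[fingers, x, y, z, ax, ay, az], ...]. A call has 1 to 10 rows; each row shifts and turns the commanded pose from where the row before left it, along the tool's axes as they then stand; what a row does not reach is not made up. A row lasts 1/8 s, in which the tool goes at most 62.5 mm and 10.7 degrees, less where a joint would pass 70% of its speed; a pose out of reach is approached as far as the arm can. A call with a number of a shift or a turn outside -1 to 1 is refused whole. A call with a gripper value outside its range is refused whole. The fingers move at their own pace and stop on an object; the grip force is fixed at half the most. Time passes only in rows, so rows that do not move let the fingers close. It gives the time, the measured TCP pose, the force, the opening and the grip force at its end, in the units of the state.
- state(): the state, without advancing time (a new reading comes with each control period).
- camera(name): name is "side" or "top" or "wrist"; returns the picture (420x560x3 uint8, red, green, blue); there is no depth.
- camera_model(name): a dict with "vfov" (degrees; the focal length in pixels is half the picture's height over the tangent of half this angle, whatever the lens; pixels are square), "cx", "cy" (the principal point, pixels), "k1" (the pictures are not rectified: a ray, as slopes to the right and down, at radius r is drawn at 1 + k1 r^2 times it, then the intrinsics apply), "rvec" (rotation vector, rad) and "tvec" (3), from world to camera coordinates, as OpenCV has them. Camera axes: x right, y down, z forward; pixel columns grow to the right and rows downward; lengths in m; the calibration is good to about 2 mm. A picture is of the moment at which its call begins: read the wrist's pose just before it. camera_model takes no time and is no camera call; for the wrist camera it gives the pose at the moment of the call.
- finish_job(): hands the job in; it is judged then, once.
The state is a dict: "t": time; "joints": joint angles; "joint_velocities": joint speeds; "joint_torque": joint torques, N m; "ee_pos": TCP position; "ee_rot": TCP orientation; "contact_force": force on the tool from outside, world axes, zero at the start; "torque": the same for the moment, N m; "opening": opening from 0.0 (shut) to 1.0 (fully open); "grip_force": force on a finger pad.
Only numpy, scipy, OpenCV 4.12 (cv2) and the standard library are available. Lean on these libraries where they do the work, as an engineer would, in place of code of your own. Each camera call takes 0.05 s, during which the arm holds its last target. There are 200 camera calls.

### The job

Clean the two shaft bushings of the music-box bearing frame: lift the round brush out of its stand and give it two full down-and-up strokes inside the open tin, from nearly the bottom to near the rim, to shed its lint. Then thread it, bristles first, down through the upper and then the lower bushing until the bristle tip sticks out clearly below the lower one, and finish still holding it there in the gripper, still, with the handle's collar clear above the upper bushing (it is not let down onto it). Leave the tin standing in its place and do not disturb the loudspeaker or the pedal.

Things in the scene. Friction and masses are not known exactly. Their poses are not given: they have to be found in the camera images.
- brush: Slim round brush, 175 mm long, 60 g or so, at the start hanging upright in its stand, bristles down. Origin at the centre of the bristle tip (lowest point); z runs up the brush to the handle. From the tip up: stiff dark bristle head 10 mm in diameter and 35 mm long (its last 5 mm narrows to 5 mm), steel rod 7 mm in diameter up to 110 mm, wooden collar 24 mm in diameter from 110 to 116 mm, round wooden handle 20 mm in diameter from 116 to 175 mm
- brush_grip (a point): Point on the brush's axis in the middle of its handle, 145 mm above the bristle tip; the handle can be pinched here in any direction from above
- brush_shoulder (a point): Point on the brush's axis at the underside of the handle's collar, 110 mm above the bristle tip
- stand: Fixed tool stand: steel base 80 x 110 x 8 mm and two 10 mm posts carrying a black top plate 50 x 110 mm, its top at 125 mm above the table, with a 14 mm hole in its middle in which the brush hangs by its collar. The brush is drawn straight up by 115 mm or more to clear it. Origin on the table under the hole, z up, posts 44 mm either way along y
- tin: Loose open round tin, plain steel, 350 g or so: outside diameter 80 mm, inside 74 mm, 110 mm high, floor 5 mm thick. Origin at the centre of its underside, z up
- tin_floor (a point): Centre of the tin's inner floor, 5 mm above the table, 105 mm below the rim
- frame: Fixed aluminium bearing frame, 120 mm high, with two brass bushings one above the other on one vertical axis. Base plate 90 (x) x 110 (y) x 8 mm; an upright plate at its +y edge carries two level arms 60 mm wide that hold the bushings. Both bushings: outside diameter 24 mm, bore 14 mm, 16 mm long; upper one from 104 to 120 mm above the table, lower one from 48 to 64 mm. Origin on the table on the bore axis, z up; above 120 mm the frame has nothing
- upper_bushing (a point): Centre of the upper bushing's mouth (its top face), 120 mm above the table
- lower_bushing (a point): Centre of the lower bushing's mouth (its top face), 64 mm above the table; its underside is 16 mm lower
- speaker: Bystander: bare loudspeaker driver, 90 mm in diameter, 38 mm high; origin at the centre of its underside
- pedal: Bystander: grey effects pedal box 120 x 100 x 45 mm with knobs up to 59 mm; origin at the centre of its underside
Not all that is in view belongs to the job. What is meant by the brush is not red, and is the larger of those in its own colour. Leave any purple look-alike of the frame alone.

How it is judged:
By the outcome, as a careful person would: the job done as asked, in the order asked, and still so for the second after the job is handed in, while the arm keeps its last pose, push and grip.
It also fails if it takes over 67 s, if anything falls off the work surface, if the arm or the gripper's body presses on something with over 40 N, if the wrist force passes 120 N, or if a joint passes its speed limit or range.

## Working session

There is one attempt and no reset: what is moved stays moved. The work goes in short steps, Python scripts to look and compute and a shell command to move; the robot and the scene stay as the last step left them, time stands still between calls to the robot, and variables do not carry over. Pictures are saved under pics/ and viewed, at most 13 in all, crops included, and the job is handed in when it is done.

```bash
mkdir -p pics; python3 - <<'E'
from bench import *
import cv2
for n in ("top","side"):
    cv2.imwrite(f"pics/{n}0.png",camera(n)[:,:,::-1]); print(n,camera_model(n))
s=state();print(s["t"],s["ee_pos"],s["ee_rot"],s["opening"])
E
```

```text
top {'vfov': 57.569758802962305, 'cx': 275.180449519662, 'cy': 209.746843008959, 'k1': -0.030801826341790687, 'rvec': array([ 2.16974804, -2.21039105,  0.01190739]), 'tvec': array([0.03072926, 0.51885194, 0.79373197])}
side {'vfov': 51.18184205624244, 'cx': 278.0551927536032, 'cy': 210.9100712284517, 'k1': 0.045983543868014384, 'rvec': array([ 0.92166593, -2.24302043,  1.26862348]), 'tvec': array([0.39843608, 0.27731478, 0.56481036])}
0.1 [ 0.30418215 -0.6021423   0.25072177] [[-8.92593438e-01 -4.50861744e-01 -8.01105374e-04]
 [-4.50862431e-01  8.92592569e-01  1.25443874e-03]
 [ 1.49482266e-04  1.48089210e-03 -9.99998892e-01]] 1.002255014280205
```

View pics/top0.png

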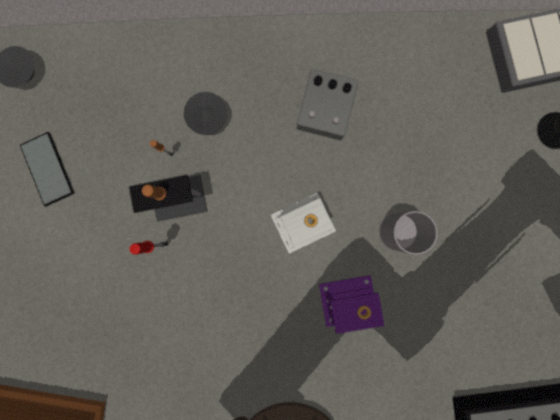

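View pics/side0.png

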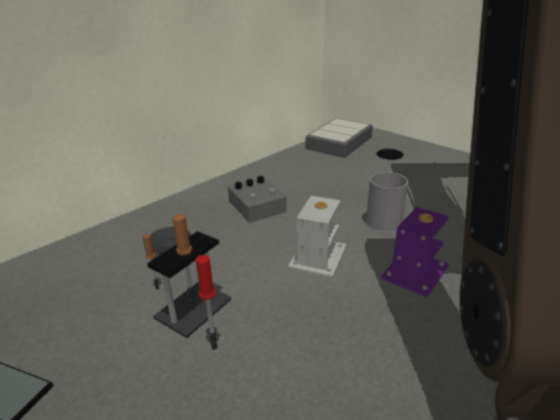

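The top view shows the orange brush at (153,192) in the black stand, with the red and small orange decoys beside it. The white frame's bushing is at (311,220), the purple frame's at (364,312) and the tin rim at (415,233). Next I'll measure these points in both views.

```bash
cat > h.py <<'E'
import numpy as np, cv2
from bench import *
def ray(m,u,v):
    f=210/np.tan(np.radians(m["vfov"])/2)
    d=np.array([(u-m["cx"])/f,(v-m["cy"])/f]); p=d.copy()
    for _ in range(20): p=d/(1+m["k1"]*(p@p))
    R=cv2.Rodrigues(np.array(m["rvec"],float))[0]; t=np.array(m["tvec"],float)
    return -R.T@t, R.T@np.array([p[0],p[1],1])
def at_z(m,u,v,z):
    o,d=ray(m,u,v); return o+d*(z-o[2])/d[2]
def proj(m,P):
    f=210/np.tan(np.radians(m["vfov"])/2)
    c=cv2.Rodrigues(np.array(m["rvec"],float))[0]@np.array(P,float)+m["tvec"]
    s=c[:2]/c[2]; s=s*(1+m["k1"]*(s@s)); return s*f+[m["cx"],m["cy"]]
E
python3 - <<'E'
from h import *
T=camera_model("top");S=camera_model("side")
for n,u,v,z in (("stand",161,194,.125),("bush",311,220.5,.12),("tin",415.5,233,.11),("handle_top",147,191,.19),("pedal",328,105,.045),("speaker",206,113,.038),("red",137,249,.16),("smallor",153,144,.1),("purple",364,312,.12)):
    P=at_z(T,u,v,z); print(n,P.round(4),np.hypot(P[0],P[1]).round(3),"side px",proj(S,P).round(1))
for n,u,v,z in (("bush",321,206,.12),("handle_top",180,217,.19),("tin",388,182,.11)):
    print("side",n,at_z(S,u,v,z).round(4))
a=cv2.resize(cv2.imread("pics/top0.png")[165:265,120:240],None,fx=3.3,fy=3.3,interpolation=2)
b=cv2.resize(cv2.imread("pics/top0.png")[180:260,260:360],None,fx=3.9,fy=3.9,interpolation=2)[:264]
c=cv2.resize(cv2.imread("pics/side0.png")[190:290,130:250],None,fx=3.3,fy=3.3,interpolation=2)
d=cv2.resize(cv2.imread("pics/side0.png")[170:270,290:410],None,fx=3.3,fy=3.3,interpolation=2)
b=cv2.resize(cv2.imread("pics/top0.png")[175:275,270:390],None,fx=3.3,fy=3.3,interpolation=2)
I=np.vstack([np.hstack([a,b]),np.hstack([c,d])])[:600,:800]
cv2.imwrite("pics/crop1.png",cv2.resize(I,None,fx=.9,fy=.9))
print(I.shape)
E
```

```text
stand [0.5478 0.2258 0.125 ] 0.592 side px [185.2 250. ]
bush [ 0.4946 -0.0461  0.12  ] 0.497 side px [320.7 203.1]
tin [ 0.4683 -0.237   0.11  ] 0.525 side px [388.4 179.3]
handle_top [0.5477 0.228  0.19  ] 0.593 side px [178.5 216. ]
pedal [ 0.7287 -0.0908  0.045 ] 0.734 side px [257.6 190.8]
speaker [0.7208 0.1596 0.038 ] 0.738 side px [169.6 237. ]
red [0.4505 0.2571 0.16  ] 0.519 side px [202.9 267.1]
smallor [0.6455 0.249  0.1   ] 0.692 side px [143.7 244.9]
purple [ 0.3288 -0.1376  0.12  ] 0.356 side px [424.6 215.8]
side bush [ 0.487  -0.0382  0.12  ]
side handle_top [0.5434 0.2281 0.19  ]
side tin [ 0.4616 -0.2256  0.11  ]
(600, 792, 3)
```

View pics/crop1.png

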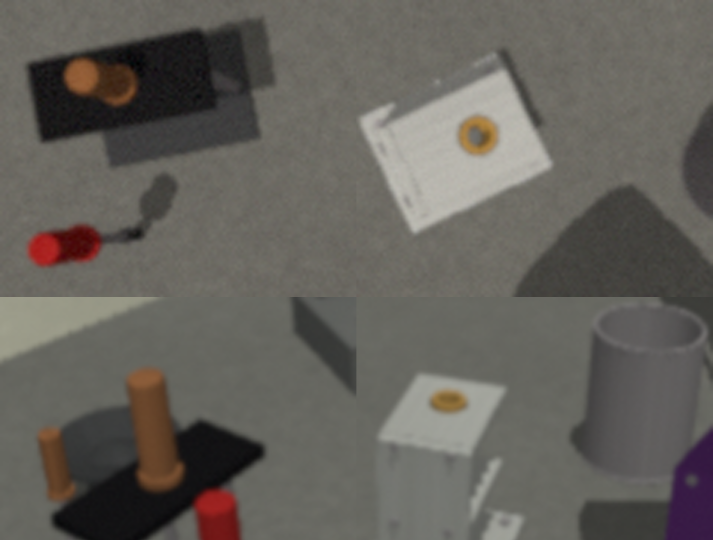

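Crops confirm the handle top at about (147.6,191) and the bushing at about (311.3,220.5), and the top-view positions agree with the known heights and reach. Moving to hover over the brush.

```bash
R='[0,-0.118,0.126,-0.005,0,0,0]'; python3 -m crank '[[0,-0.118,0.126,-0.008,0,0,0],[0,-0.118,0.126,-0.008,0,0,0],[0,-0.118,0.126,-0.008,0,0,0],[0,-0.118,0.126,-0.008,0,0,0],[0,-0.118,0.126,-0.008,0,0,0],[0,-0.118,0.126,-0.008,0,0,0],[0,-0.118,0.126,-0.008,0,0,0],[0,-0.118,0.126,-0.008,0,0,0],[0,-0.118,0.126,-0.008,0,0,0],[0,-0.118,0.126,-0.008,0,0,0]]'
python3 -m crank '[[0,-0.118,0.126,-0.008,0,0,0],[0,-0.118,0.126,-0.008,0,0,0],[0,-0.118,0.126,-0.008,0,0,0],[0,-0.118,0.126,-0.008,0,0,0],[0,-0.118,0.126,-0.008,0,0,0],[0,-0.118,0.126,-0.008,0,0,0],[0,-0.118,0.126,-0.008,0,0,0],[0,-0.118,0.126,-0.008,0,0,0],[0,0,0,0,0,0,0],[0,0,0,0,0,0,0]]'
python3 - <<'E'
from h import *
m=camera_model("wrist");cv2.imwrite("pics/w1.png",camera("wrist")[:,:,::-1])
print(ray(m,280,210),m["vfov"],m["k1"]);print(proj(m,[.5477,.227,.19]),proj(m,[.4946,-.0461,.12]));print(state()["joints"])
E
```

```text
t: 1.35
ee_pos: [0.4256, -0.1869, 0.2715]
ee_rot: [[-0.893, -0.451, -0.0], [-0.451, 0.893, 0.0], [0.0, 0.0, -1.0]]
contact_force: [0.4, -0.7, 0.4]
opening: 1.001
grip_force: 0.0
t: 2.6
ee_pos: [0.5222, 0.1429, 0.287]
ee_rot: [[-0.892, -0.451, -0.001], [-0.451, 0.892, -0.001], [0.001, -0.0, -1.0]]
contact_force: [0.6, -1.3, 0.1]
opening: 1.001
grip_force: 0.0
(array([0.46111444, 0.11266055, 0.42078526]), array([ 0.2321604 ,  0.10377824, -0.96720434])) 71.42946521336948 -0.06366677667503046
[354.7862341  284.67528803] [125.05840922  92.00840933]
[ 3.60110664e+01  6.67622424e+00 -1.29871202e+01 -4.80278560e-03
 -7.03828928e+01 -9.92142283e+01]
```

View pics/w1.png

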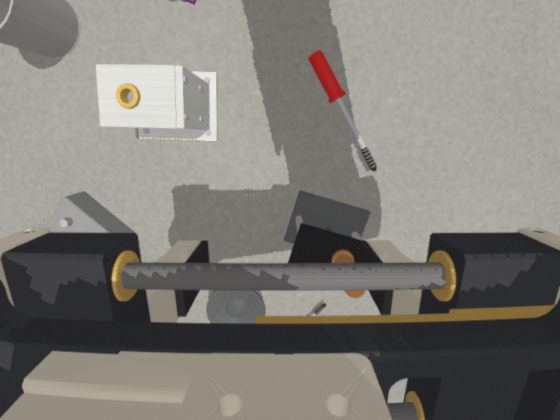

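The wrist view shows the white frame's bushing at (127,96) and the brush in its stand at about (343–355,256–288), partly hidden by the gripper's bar. Checking both against the model.

```bash
python3 - <<'E'
from h import *
m=camera_model("wrist")
for z in (.12,.131,.19): print(z,proj(m,[.5477,.227,z]))
print("bush",at_z(m,127,96,.12), "nadir",proj(m,[*ray(m,0,0)[0][:2],.0]))
cv2.imwrite("pics/w1c.png",cv2.resize(cv2.imread("pics/w1.png")[220:340,270:400],None,fx=3.5,fy=3.5,interpolation=2))
b=cv2.imread("pics/w1.png").astype(int);h=cv2.cvtColor(b.astype('uint8'),cv2.COLOR_BGR2HSV)
M=cv2.inRange(h,(3,110,60),(22,255,255));M[:, :300]=0;M[:,390:]=0
for r in range(245,320,4):
    c=np.where(M[r])[0]; print(r,(c.min(),c.max()) if len(c) else None,end="; ")
M=cv2.inRange(h,(15,140,100),(30,255,255));ys,xs=np.where(M[75:115,105:150]);print("bush bbox",xs.min()+105,xs.max()+105,ys.min()+75,ys.max()+75)
E
```

```text
0.12 [340.45798453 253.31369155]
0.131 [342.36242717 257.36017745]
0.19 [355.1686155  284.63477292]
bush [ 0.49726932 -0.0434117   0.12      ] nadir [283.532237   133.44212305]
245 None; 249 (np.int64(341), np.int64(343)); 253 (np.int64(334), np.int64(351)); 257 (np.int64(332), np.int64(353)); 261 (np.int64(331), np.int64(354)); 265 None; 269 None; 273 None; 277 None; 281 None; 285 None; 289 None; 293 (np.int64(347), np.int64(363)); 297 (np.int64(354), np.int64(355)); 301 None; 305 None; 309 None; 313 None; 317 (np.int64(300), np.int64(389)); bush bbox 117 138 85 106
```

View pics/w1c.png

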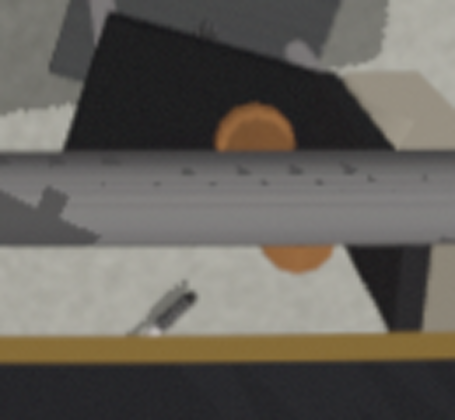

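The handle-top arc fits the prediction of (355,285) and the collar is within about 3 px, so the brush is at (0.549,0.228). Move over it and descend.

```bash
python3 -m crank '[[0,-0.083,0.085,0,0,0,0],[0,-0.083,0.085,0,0,0,0],[0,-0.083,0.084,0,0,0,0],[0,0,0,0.06,0,0,0],[0,0,0,0,0,0,0]]'
python3 -m crank '[[0,0,0,0.1,0,0,0],[0,0,0,0.1,0,0,0],[0,0,0,0.1,0,0,0],[0,0,0,0.1,0,0,0],[0,0,0,0.02,0,0,0],[0,0,0,0,0,0,0],[0,0,0,0,0,0,0]]'
python3 - <<'E'
from h import *
print(state()["contact_force"]);m=camera_model("wrist");cv2.imwrite("pics/w2.png",camera("wrist")[:,:,::-1])
for z in (.015,.131,.19): print(z,proj(m,[.549,.2277,z]))
E
```

```text
t: 3.28
ee_pos: [0.5488, 0.2279, 0.2706]
ee_rot: [[-0.892, -0.451, -0.003], [-0.451, 0.892, -0.002], [0.004, -0.0, -1.0]]
contact_force: [-0.3, -0.8, -0.5]
opening: 0.999
grip_force: 0.0
t: 4.15
ee_pos: [0.5502, 0.2281, 0.1689]
ee_rot: [[-0.893, -0.451, 0.002], [-0.451, 0.893, 0.001], [-0.002, 0.0, -1.0]]
contact_force: [-0.2, -0.1, 0.4]
opening: 0.999
grip_force: 0.0
[-0.17501449 -0.06870094  0.41432033]
0.015 [283.12713002 201.3586343 ]
0.131 [282.91490772 243.6212756 ]
0.19 [282.66554537 293.55943105]
```

View pics/w2.png

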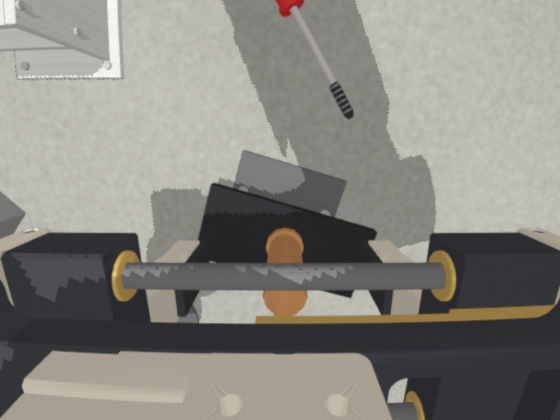

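The brush sits centred between the open fingers, collar at about (285,246) and handle top at about (285,297), so the jaws are aligned to 1–2 mm. Closing.

```bash
python3 -m crank '[[1,0,0,0,0,0,0],[1,0,0,0,0,0,0],[1,0,0,0,0,0,0],[1,0,0,0,0,0,0],[1,0,0,0,0,0,0],[1,0,0,0,0,0,0],[1,0,0,0,0,0,0],[1,0,0,0,0,0,0]]'
```

```text
t: 5.2
ee_pos: [0.5495, 0.2278, 0.1675]
ee_rot: [[-0.893, -0.451, -0.0], [-0.451, 0.893, 0.0], [0.0, 0.0, -1.0]]
contact_force: [-0.0, 1.5, -0.3]
opening: 0.221
grip_force: 30.0
```

```bash
python3 -m crank '[[1,0,0,-0.03,0,0,0],[1,0,0,-0.08,0,0,0],[1,0,0,-0.08,0,0,0],[1,0,0,-0.08,0,0,0],[1,0,0,-0.08,0,0,0],[1,0,0,-0.08,0,0,0],[1,0,0,-0.08,0,0,0],[1,0,0,-0.05,0,0,0],[1,0,0,0,0,0,0],[1,0,0,0,0,0,0]]'
python3 - <<'E'
from h import *
s=state();p=s["ee_pos"];R=s["ee_rot"];print(s["contact_force"])
m=camera_model("wrist");cv2.imwrite("pics/w3.png",camera("wrist")[:,:,::-1])
tip=p+R@np.array([0,0,.1525]);print(tip,proj(m,tip),proj(m,tip+[0,0,.035]),proj(m,tip+[0,0,.11]))
T=camera_model("top");S=camera_model("side")
print(R.T@(np.array([.468,-.236,0])-[p[0],p[1],0])/.25)
E
```

```text
t: 6.45
ee_pos: [0.5492, 0.2277, 0.3068]
ee_rot: [[-0.893, -0.451, -0.001], [-0.451, 0.893, -0.0], [0.001, 0.0, -1.0]]
contact_force: [0.8, -0.9, -0.7]
opening: 0.22
grip_force: 30.0
[ 0.82351825 -0.87418154 -0.69213089]
[0.54903756 0.22758506 0.15427167] [282.95753538 203.12756781] [282.88753973 212.21387242] [282.65334075 242.68408039]
[ 1.12596617e+00 -1.50905743e+00  1.15144429e-03]
```

View pics/w3.png

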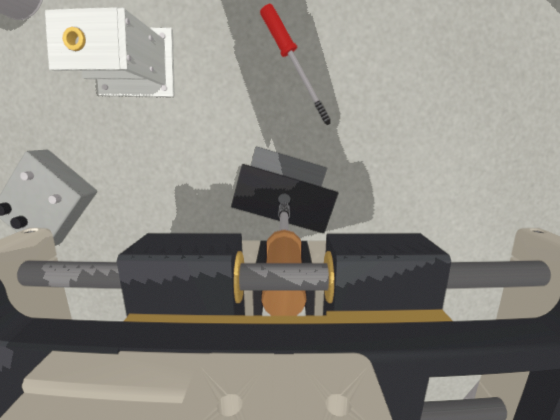

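Brush is held upright: its tip is at about (284,200) against a predicted (283,203). Moving over the tin.

```bash
python3 -m crank '[[1,0.06,-0.08,0,0,0,0],[1,0.12,-0.16,0,0,0,0],[1,0.12,-0.16,0,0,0,0],[1,0.12,-0.16,0,0,0,0],[1,0.12,-0.16,0,0,0,0],[1,0.12,-0.16,0,0,0,0],[1,0.12,-0.16,0,0,0,0],[1,0.12,-0.16,0,0,0,0],[1,0.12,-0.16,0,0,0,0],[1,0.08,-0.12,0,0,0,0]]'
python3 -m crank '[[1,0.045,-0.03,0,0,0,0],[1,0,0,0,0,0,0],[1,0,0,0,0,0,0]]'
python3 - <<'E'
from h import *
s=state();p=s["ee_pos"];R=s["ee_rot"]
m=camera_model("wrist");cv2.imwrite("pics/w4.png",camera("wrist")[:,:,::-1])
tip=p+R@np.array([0,0,.1525]);print(tip,proj(m,tip))
C=np.array([.4683,-.237,.11]);print([proj(m,C+.0385*np.array([np.cos(a),np.sin(a),0])).round() for a in np.arange(0,6.2,1.57)])
E
```

```text
t: 7.75
ee_pos: [0.4693, -0.2287, 0.3073]
ee_rot: [[-0.893, -0.45, -0.001], [-0.45, 0.893, 0.0], [0.0, 0.0, -1.0]]
contact_force: [0.3, 1.0, -0.9]
opening: 0.223
grip_force: 30.0
t: 8.12
ee_pos: [0.4641, -0.2377, 0.3075]
ee_rot: [[-0.892, -0.451, 0.0], [-0.451, 0.892, 0.0], [-0.0, 0.0, -1.0]]
contact_force: [0.6, 0.4, -0.6]
opening: 0.22
grip_force: 30.0
[ 0.46412084 -0.23766714  0.15502101] [282.98436171 203.09189694]
[array([267., 226.]), array([311., 212.]), array([297., 168.]), array([252., 183.])]
```

View pics/w4.png

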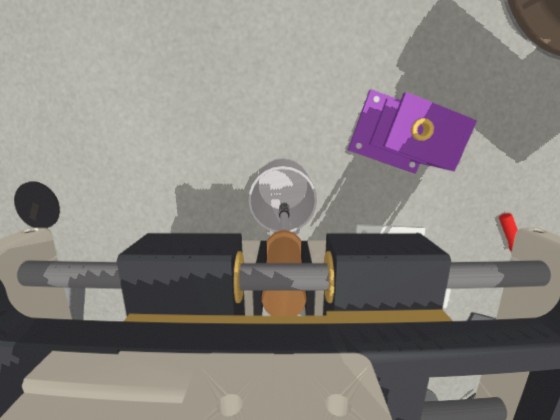

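The tin rim is centred at about (283,199), with the brush tip inside the ring at (284,212). I'll nudge 4 mm to centre it and make the first down stroke.

```bash
python3 -m crank '[[1,-0.016,0,0.03,0,0,0],[1,0,0,0.08,0,0,0],[1,0,0,0.08,0,0,0],[1,0,0,0.08,0,0,0],[1,0,0,0.08,0,0,0],[1,0,0,0.08,0,0,0],[1,0,0,0.08,0,0,0],[1,0,0,0.06,0,0,0],[1,0,0,0,0,0,0],[1,0,0,0,0,0,0]]'
```

```text
t: 9.43
ee_pos: [0.4684, -0.2364, 0.1656]
ee_rot: [[-0.892, -0.451, 0.001], [-0.451, 0.892, -0.0], [-0.0, -0.001, -1.0]]
contact_force: [-0.1, 0.2, -0.1]
opening: 0.222
grip_force: 30.0
```

```bash
python3 -m crank '[[1,0,0,0.01,0,0,0],[1,0,0,0,0,0,0],[1,0,0,-0.06,0,0,0],[1,0,0,-0.08,0,0,0],[1,0,0,-0.08,0,0,0],[1,0,0,-0.08,0,0,0],[1,0,0,-0.05,0,0,0],[1,0,0,0,0,0,0],[1,0,0,0,0,0,0]]'
python3 -m crank '[[1,0,0,0.05,0,0,0],[1,0,0,0.08,0,0,0],[1,0,0,0.08,0,0,0],[1,0,0,0.08,0,0,0],[1,0,0,0.06,0,0,0],[1,0,0,0,0,0,0],[1,0,0,0,0,0,0]]'
python3 -m crank '[[1,0,0,-0.06,0,0,0],[1,0,0,-0.08,0,0,0],[1,0,0,-0.08,0,0,0],[1,0,0,-0.08,0,0,0],[1,0,0,-0.05,0,0,0],[1,0,0,0,0,0,0],[1,0,0,0,0,0,0]]'
```

```text
t: 10.55
ee_pos: [0.4675, -0.2363, 0.2495]
ee_rot: [[-0.893, -0.451, -0.001], [-0.451, 0.893, 0.0], [0.001, 0.001, -1.0]]
contact_force: [-0.3, 0.2, -0.9]
opening: 0.222
grip_force: 30.0
t: 11.42
ee_pos: [0.4682, -0.2366, 0.1629]
ee_rot: [[-0.892, -0.451, 0.0], [-0.451, 0.892, -0.0], [-0.0, -0.0, -1.0]]
contact_force: [-0.2, 0.9, 0.1]
opening: 0.222
grip_force: 30.0
t: 12.3
ee_pos: [0.4675, -0.2363, 0.2496]
ee_rot: [[-0.893, -0.451, -0.001], [-0.451, 0.893, 0.0], [0.0, 0.001, -1.0]]
contact_force: [0.3, -0.5, -1.8]
opening: 0.223
grip_force: 30.0
```

```bash
python3 -m crank '[[1,0,0,-0.08,0,0,0],[1,0,0,-0.08,0,0,0],[1,0,0,-0.08,0,0,0],[1,-0.08,0.09,0,0,0,0],[1,-0.12,0.14,0,0,0,0],[1,-0.12,0.14,0,0,0,0],[1,-0.12,0.14,0,0,0,0],[1,-0.125,0.123,0,0,0,0],[1,0,0,0,0,0,0],[1,0,0,0,0,0,0]]'
python3 - <<'E'
from h import *
s=state();p=s["ee_pos"];R=s["ee_rot"]
m=camera_model("wrist");w=camera("wrist")[:,:,::-1];cv2.imwrite("pics/w5.png",w)
m=camera_model("wrist")
tip=p+R@np.array([0,0,.1525]);print(p,tip,proj(m,tip),proj(m,[.4955,-.045,.12]))
h=cv2.cvtColor(w,cv2.COLOR_RGB2HSV) if 0 else cv2.cvtColor(np.ascontiguousarray(w),cv2.COLOR_BGR2HSV)
u,v=proj(m,[.4955,-.045,.12]).astype(int)
M=cv2.inRange(h,(15,130,90),(32,255,255));ys,xs=np.where(M[v-25:v+25,u-25:u+25]);b=(xs.min()+u-25,xs.max()+u-25,ys.min()+v-25,ys.max()+v-25);print(b)
P=at_z(m,(b[0]+b[1])/2,(b[2]+b[3])/2,.12);print(P,(R.T@(P-p)))
cv2.imwrite("pics/w5c.png",cv2.resize(w[100:270,180:390],None,fx=3.5,fy=3.5,interpolation=2))
E
```

```text
t: 13.55
ee_pos: [0.5222, -0.0314, 0.3092]
ee_rot: [[-0.892, -0.452, -0.002], [-0.452, 0.892, -0.001], [0.002, 0.0, -1.0]]
contact_force: [0.1, -0.1, -0.0]
opening: 0.22
grip_force: 30.0
[ 0.52223191 -0.03144451  0.3092251 ] [ 0.52197482 -0.03152205  0.15672534] [283.37245687 203.2202042 ] [283.28414165 169.35893864]
(np.int64(274), np.int64(292), np.int64(161), np.int64(180))
[ 0.49676741 -0.04471255  0.12      ] [ 0.02838369 -0.00039662  0.18927448]
```

View pics/w5c.png

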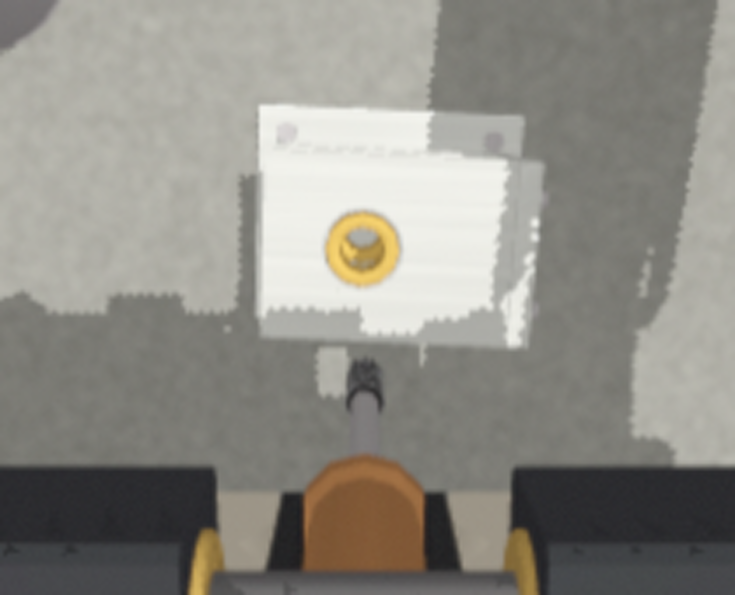

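The crop shows the bushing mouth centred at about (283.7,170.9) full-frame and the bristle tip at about (284.3,204.3), with the brush straight. I'll work out the relative shift.

```bash
python3 - <<'E'
from h import *
s=state();p=s["ee_pos"];R=s["ee_rot"];m=camera_model("wrist")
t=at_z(m,284.3,204.3,.1565);B=at_z(m,283.5,170.8,.12);L=at_z(m,283.4,170.8,.12)
print(t,R.T@(t-p),B,R.T@(B-p),(R.T@(B-t))/.25)
E
```

```text
[ 0.52260107 -0.03015727  0.1565    ] [-0.00137345  0.00134426  0.15293989] [ 0.49681468 -0.04406947  0.12      ] [0.02786591 0.00054327 0.18947967] [ 0.11695741 -0.00320394  0.14615913]
```

```bash
python3 -m crank '[[1,0.06,-0.002,0,0,0,0],[1,0.055,0,0,0,0,0],[1,0,0,0.06,0,0,0],[1,0,0,0.06,0,0,0],[1,0,0,0,0,0,0],[1,0,0,0,0,0,0]]'
python3 - <<'E'
from h import *
s=state();p=s["ee_pos"];R=s["ee_rot"];m=camera_model("wrist");w=camera("wrist")[:,:,::-1]
tip=p+R@np.array([0,0,.1525]);print(tip,proj(m,tip),proj(m,[.4968,-.0442,.12]))
S=camera("side")[:,:,::-1]
print(proj(camera_model("side"),tip))
cv2.imwrite("pics/w6c.png",np.hstack([cv2.resize(w[160:260,240:330],(450,500),interpolation=2),cv2.resize(S[150:220,296:345],(350,500),interpolation=2)]))
E
```

```text
t: 14.35
ee_pos: [0.4974, -0.0449, 0.28]
ee_rot: [[-0.892, -0.451, -0.0], [-0.451, 0.892, -0.0], [0.001, -0.0, -1.0]]
contact_force: [-1.0, 0.6, 0.4]
opening: 0.224
grip_force: 30.0
[ 0.49733069 -0.04491839  0.12745189] [282.97060109 203.09811155] [283.83881192 201.28204658]
[319.26623813 199.48691396]
```

View pics/w6c.png

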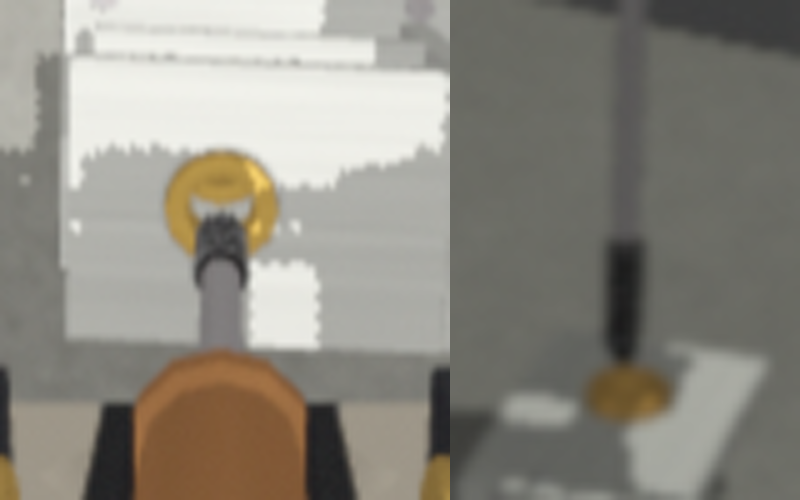

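Wrist part: the bushing is at (284.2,201) and the tip, still 7 mm above it, is at (284,204.4). In the side part the tip is about 0.7 px left of the bushing centre. Both call for about +1.2 mm in tool x, then a gentle descent.

```bash
python3 -m crank '[[1,0.005,0,0,0,0,0],[1,0,0,0.03,0,0,0],[1,0,0,0.03,0,0,0],[1,0,0,0.03,0,0,0],[1,0,0,0,0,0,0]]'
python3 -m crank '[[1,0,0,0.02,0,0,0],[1,0,0,0.02,0,0,0],[1,0,0,0.02,0,0,0],[1,0,0,0,0,0,0]]'
```

```text
t: 15.08
ee_pos: [0.4956, -0.0455, 0.2567]
ee_rot: [[-0.893, -0.451, -0.002], [-0.451, 0.893, -0.0], [0.002, 0.0, -1.0]]
contact_force: [0.2, -0.1, -0.5]
opening: 0.229
grip_force: 30.0
t: 15.58
ee_pos: [0.4958, -0.0455, 0.2421]
ee_rot: [[-0.893, -0.451, -0.001], [-0.451, 0.893, -0.0], [0.001, 0.0, -1.0]]
contact_force: [-0.6, 0.2, -0.5]
opening: 0.228
grip_force: 30.0
```

```bash
python3 -m crank '[[1,0,0,0.03,0,0,0],[1,0,0,0.03,0,0,0],[1,0,0,0.02,0,0,0],[1,0,0,0,0,0,0]]'
python3 -m crank '[[1,0,0,0.02,0,0,0],[1,0,0,0.02,0,0,0],[1,0,0,0.02,0,0,0],[1,0,0,0,0,0,0]]'
python3 - <<'E'
from h import *
w=camera("wrist")[:,:,::-1];S=camera("side")[:,:,::-1]
cv2.imwrite("pics/w7c.png",np.hstack([cv2.resize(w[160:260,240:330],(400,445),interpolation=2),cv2.resize(S[150:280,280:390],(376,445),interpolation=2)]))
E
```

```text
t: 16.08
ee_pos: [0.4958, -0.0455, 0.222]
ee_rot: [[-0.893, -0.451, -0.001], [-0.451, 0.893, -0.0], [0.001, 0.0, -1.0]]
contact_force: [0.1, 0.6, -1.0]
opening: 0.22
grip_force: 30.0
t: 16.58
ee_pos: [0.4957, -0.0455, 0.2071]
ee_rot: [[-0.893, -0.451, -0.001], [-0.451, 0.893, -0.0], [0.001, 0.0, -1.0]]
contact_force: [-0.8, -0.5, 0.4]
opening: 0.221
grip_force: 30.0
```

View pics/w7c.png

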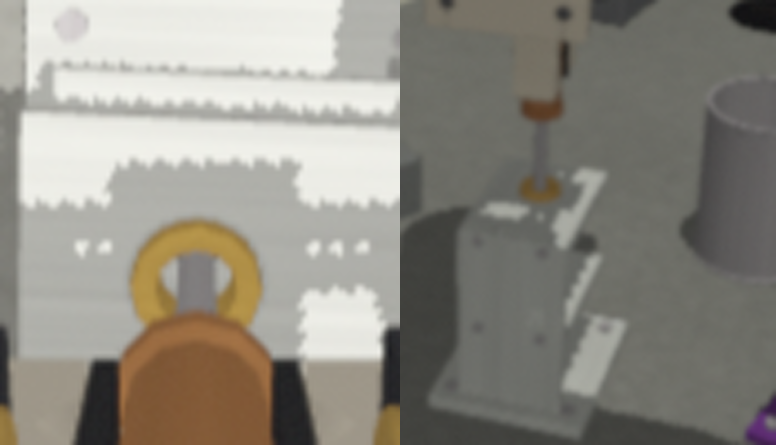

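The rod runs through the upper bushing, centred sideways, with the collar well above it and no contact force. Descending to the final height, with the tip at about 0.024 m.

```bash
python3 -m crank '[[1,0,0,0.03,0,0,0],[1,0,0,0.03,0,0,0],[1,0,0,0.03,0,0,0],[1,0,0,0.03,0,0,0],[1,0,0,0,0,0,0],[1,0,0,0,0,0,0],[1,0,0,0,0,0,0],[1,0,0,0,0,0,0]]'
python3 - <<'E'
from h import *
w=camera("wrist")[:,:,::-1];S=camera("side")[:,:,::-1];T=camera("top")[:,:,::-1]
cv2.imwrite("pics/w8c.png",np.hstack([cv2.resize(w[150:270,240:330],(333,445),interpolation=2),cv2.resize(S[170:280,290:400],(445,445),interpolation=2)]))
E
```

```text
t: 17.68
ee_pos: [0.4962, -0.0454, 0.1778]
ee_rot: [[-0.893, -0.451, 0.0], [-0.451, 0.893, 0.0], [-0.0, -0.0, -1.0]]
contact_force: [-0.6, 0.6, 0.1]
opening: 0.224
grip_force: 30.0
```

View pics/w8c.png

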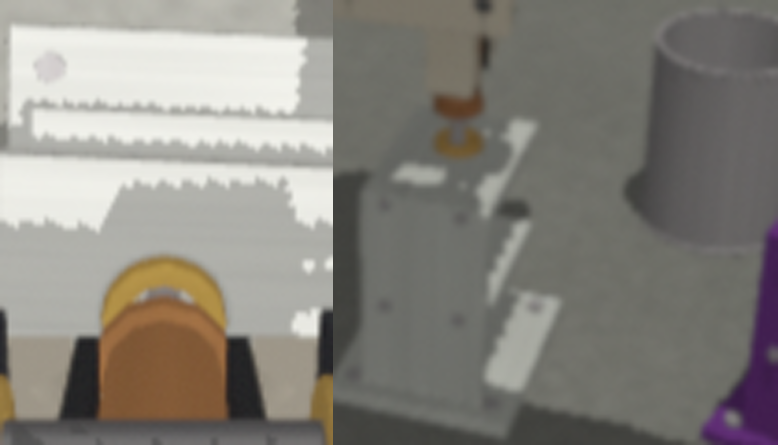

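The collar sits a visible gap (about 14 mm) above the bushing with the rod inside. The tin is standing in place, forces are near zero and the brush is still, so I'm handing it in.

```bash
python3 -c "
from bench import *
print(finish_job())"
```

```text
the job is handed in; nothing more can be done
None
```

The job is handed in at about 18 s: the brush made two full strokes in the tin and is held still through both bushings, its tip about 23 mm below the lower one by arm position (not seen directly) and its collar about 15 mm above the upper one.

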